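Feed a weld coupon into the marking box and hold it there

ROBOT

A 6-joint arm with a two-finger parallel gripper is mounted at the origin on the work surface. World frame = base frame: x ahead of the robot, y to its left, z up, the work surface at z = 0. Lengths are in mm, angles in rad, forces in N, time in s.
With the tool pointing down it reaches from about 275 to 1000 mm from the base axis. Payload 8.4 kg.
Tool frame: the origin (TCP) lies between the finger pads; the fingertips stand 17 mm ahead of it and the grasp point (between the pads) lies 2 mm behind it (r.tcp_to_tips is the distance from the TCP to the fingertips, in mm); z points along the fingers, y is the line along which they close (so a half turn about z gives the same grasp; the last joint's range is limited). The gripper opens to 85 mm and grips with 20 to 120 N. Pads are 22 mm wide; open, the fingers measure 114 mm over their backs; the gripper's body (76 mm by 85 mm) begins 54 mm behind the grasp point. The pads swing forward as they close: fully open they stand 13 mm farther back than shut.
Start: joints at [1.102, 0.353, 1.633, -0, 1.155, -0.002], TCP at [281.268, 558.136, 248.281] pointing down, gripper open.
Joint ranges: [-2.63, 2.63], [-0.92, 2.1], [0.06, 2.66], [-1.3, 4.44], [0, 2.69], [-3.02, 3.02]. Speed limits (rad/s): [2.22, 2.22, 2.79, 3.14, 3.14, 3.14].

INTERFACE

Orientations are given as [roll, pitch, yaw] about the fixed x, y, z axes, in that order (R = Rz(yaw) Ry(pitch) Rx(roll)).
In Python, from rig import r gives the robot as it stands. The module is installed in compiled form; this text tells all that it offers.
- The arm moves only by the tool apply_moves, never from a script. Its argument "series" is text: rows parted by semicolons, each of 7 numbers parted by spaces: the shift along the tool's x, y, z in cm, then the turn, a rotation vector about the tool's x, y, z in rad, then the gripper's target within -1 to 1 (shut at 1, half-way at 0, fully open at -1). In form: tx ty tz rx ry rz fingers; .... A call has exactly 10 rows; each row shifts and turns the commanded pose from where the row before left it, along the tool's axes as they then stand; what a row does not reach is not made up. A row lasts 1/12 s, in which the tool goes at most 41.7 mm and 7.16 degrees, less where a joint would pass 70% of its speed; a pose out of reach is approached as far as the arm can. A call with a gripper value outside its range is refused whole. The fingers move at their own pace and stop on an object; "squeeze" is the grip in N (left out, the last holds). Time passes only in rows, so rows that do not move let the fingers close, or fill a call up. It gives the time, the measured TCP pose, the force and the opening at its end, in the units of the state.
- r.sense(): the state, without advancing time (a new reading comes with each control period).
- r.grab_frame(name): name is "scene" or "top" or "wrist"; returns the picture (420x560x3 uint8, blue, green, red); there is no depth.
- r.camera_info(name): a dict with "K" (3x3 intrinsics, pixels), "extrinsics" (4x4, takes a point from camera to world coordinates). Camera axes: x right, y down, z forward; pixel columns grow to the right and rows downward; lengths in mm; the calibration is good to about 2 mm. A picture is of the moment at which its call begins: read the wrist's pose just before it. camera_info takes no time and is no camera call; for the wrist camera it gives the pose at the moment of the call.
- r.sign_off(): hands the job in, once; it reports no verdict.
The state is a dict: "clock": time; "qpos": joint angles; "qvel": joint speeds; "joint_efforts": joint torques, N m; "eef_pos": TCP position; "tcp_rot": TCP orientation; "contact_force": force on the tool from outside, world axes, zero at the start; "wrist_torque": the same for the moment, N m; "opening": opening from 0.0 (shut) to 1.0 (fully open).
Only numpy, scipy, OpenCV 4.12 (cv2) and the standard library are available. Lean on these libraries where they do the work, as an engineer would, in place of code of your own. Each camera call takes 0.05 s, during which the arm holds its last target. There are 200 camera calls.

TASK

Ready the blue marking box on the welding table: press the green key all the way down and let it up, then do the same with the blue key; never press the red one. Then take the yellow test coupon out of its rack and lower it upright through the slot in the box's cover until its dark weld seam is inside, just below the cover, and finish while still holding it there in the gripper, hanging free of the box's floor. Leave the white coupon, the nozzle and the magnet foot where they stand.

Things in the scene. Friction and masses are not known exactly. Their poses are not given: they have to be found in the camera images.
- coupon_center (a point): centre (half-way up) of the yellow test coupon, a loose flat steel bar 8 mm thick (its x), 40 mm wide (its y) and 140 mm tall (its z, up), about 0.3 kg. A dark weld seam, ground flush, 8 mm high, runs round it at this height. It stands upright in one of the rack's two slots, either one, so that its top 118 mm show.
- slot (a point): middle of the slot in the marking box's cover, level with the cover's flat top, 130 mm above the table. The slot is 10 mm along its x and 42 mm along its y, and 8 mm deep (the cover's thickness); z is up. Round it a lip flared at 45 degrees rises 4 mm and widens to about 18 x 50 mm, to guide a part in. Below the cover the box is empty under the slot down to a floor 6 mm above the table. The two ways of turning the coupon about the vertical by half a turn are equal.
- marker: the marking box, fixed: blue sheet metal with clear windows, 150 mm along x, 140 mm along y, 130 mm high; origin at the middle of its underside, on the table. The slot is in the middle of its cover.
- rack: the rack, a fixed aluminium block 70 mm (x) by 170 mm (y) by 30 mm high, origin at the middle of its underside. Two slots, 11 x 43 mm and 22 mm deep, at 40 mm either way along its y, hold the yellow and the white coupon; which is where varies. The rack and the key pad may change sides of the table.
- green_top (a point): middle of the top of the green key, a round spring button 28 mm across, in a black round housing 44 mm across that it stands 10 mm above. Its top is 34 mm above the table. The three keys stand in a row 65 mm apart on a fixed grey pad (85 x 210 x 12 mm), in any order.
- blue_top (a point): the same for the blue key
- red_top (a point): the same for the red key, which cancels: do not press
- green (a joint): travel of the green key, m: 0 is up, 0.006 fully down; it counts as pressed beyond 0.004 and as let up below 0.002. The spring needs about 1.5 N to start and 5 N fully down.
- blue (a joint): the same for the blue key
- red (a joint): the same for the red key
- spare_center (a point): centre of the white coupon, same size and shape as the yellow one, standing in the rack's other slot
- nozzle_center (a point): centre of the white ceramic gas nozzle, 60 mm across and 60 mm high, standing on the table
- magnet_center (a point): centre of the round steel magnet foot with a brass stud, 68 mm across and 50 mm high, standing on the table
- coupon: the same yellow coupon; origin at the middle of its lower end, 70 mm below its centre
There are look-alikes about, which are no part of the job. Of the things shaped like the coupon, the yellow one is meant.

How it is judged (in metres and radians):
On the way, in this order (a step that is already met when the one before it is completed fails the run):
1. the green key is pressed down, with the blue key up (value of joint green above 0.004 m and value of joint blue below 0.002 m), for 0.04 s.
2. the blue key is pressed down, with the green key up again (value of joint blue above 0.004 m and value of joint green below 0.002 m), for 0.04 s.
3. the yellow coupon is lifted clear of the rack, with both keys up (height (world z) of coupon_center above 0.115 m and value of joint each of green, blue below 0.002 m), for 0.1 s.
At the end, for the whole second after the job is handed in: The yellow coupon is gripped (over 2 N), still, upright and in line with the slot within 0.15 rad, within 8 mm of its middle, its seam's centre 8 to 45 mm below the cover's top, pressing on the box with under 15 N; all keys up; white coupon, nozzle and magnet foot within 20 mm of their start (z of coupon_center in the frame of slot between -0.045 and -0.008 m and x of coupon_center in the frame of slot between -0.008 and 0.008 m and y of coupon_center in the frame of slot between -0.008 and 0.008 m and angle between coupon_center's own z axis and vertical below 0.15 rad and angle between the x axis of coupon_center and the x axis of slot, either way round below 0.15 rad and contact force between the fingers and coupon above 2 N and contact force between coupon and marker below 15 N and linear speed of coupon below 0.02 m/s and value of joint each of green, blue, red below 0.002 m and distance of each of spare_center, nozzle_center, magnet_center from where it was at the start of the episode below 0.02 m); the arm keeps its last pose, push and grip.
It fails at once if the red key is pressed (value of joint red above 0.003 m).
It fails at once if the white coupon, the nozzle or the magnet foot is disturbed (distance of any of spare_center, nozzle_center, magnet_center from where it was at the start of the episode above 0.02 m).
It also fails if it takes over 67 s, if anything falls off the work surface, if the arm or the gripper's body presses on something with over 40 N, if the wrist force passes 120 N, or if a joint passes its speed limit or range.

## Working session

There is one attempt and no reset: what is moved stays moved. The work goes in short steps, Python scripts to look and compute and a tool call to move; the robot and the scene stay as the last step left them, time stands still between calls to the robot, and variables do not carry over. Pictures are saved under pics/ and viewed, on a budget of 10 in all, crops included, one or two more only if the job needs it, and the job is handed in when it is done.

Besides the shell and the picture viewer there is one more tool, called after "Call:" as name(argument=value, ...) on one line, values as JSON. apply_moves: Moves the arm, as the interface text tells. Its arguments: {"type":"object","properties":{"series":{"type":"string"},"squeeze":{"type":"number"}},"required":["series"]}

```bash
mkdir -p pics; python3 - <<'E'
from rig import r
import cv2,numpy as np
s=r.sense();print(s)
np.set_printoptions(suppress=True,precision=4)
for n in("top","scene"):
    i=r.camera_info(n);print(n,i["K"],i["extrinsics"])
    cv2.imwrite(f"pics/{n}0.png",r.grab_frame(n))
E
```

```text
{'clock': 0.0, 'qpos': array([ 1.10157413e+00,  3.53664545e-01,  1.63416156e+00,  4.29058516e-07,
        1.15520618e+00, -2.42679502e-03]), 'qvel': array([ 0.00174641, -0.00056483, -0.00237104, -0.00143313,  0.00082533,
        0.00091573]), 'joint_efforts': array([ 1.82539161e-04, -6.05255628e+01, -3.42054427e+01, -7.75833132e-05,
        9.64455830e-03, -4.45273224e-05]), 'eef_pos': array([281.06853177, 557.7066115 , 247.53969424]), 'tcp_rot': array([-3.14015303e+00, -3.88597425e-06,  2.67479707e+00]), 'contact_force': array([ 0.26513331, -0.1737791 , -0.08411991]), 'wrist_torque': array([0.03255809, 0.01618212, 0.01662969]), 'opening': 0.9985610096233563}
top [[387.9053   0.     277.5069]
 [  0.     387.9053 209.0114]
 [  0.       0.       1.    ]] [[   0.0002   -0.9985    0.0542  487.7495]
 [  -0.9999   -0.0011   -0.0162   25.2549]
 [   0.0163   -0.0542   -0.9984 1096.1053]
 [   0.        0.        0.        1.    ]]
scene [[526.746    0.     276.7584]
 [  0.     526.746  213.0614]
 [  0.       0.       1.    ]] [[  -0.6177    0.4585   -0.6389 1285.5597]
 [   0.7863    0.3735   -0.4921  574.4922]
 [   0.013    -0.8064   -0.5912  763.1501]
 [   0.        0.        0.        1.    ]]
```

View pics/top0.png

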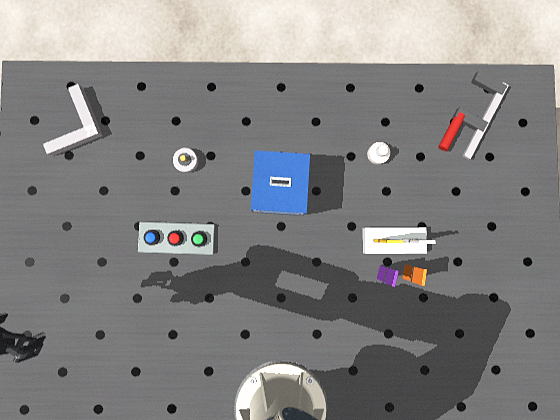

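View pics/scene0.png

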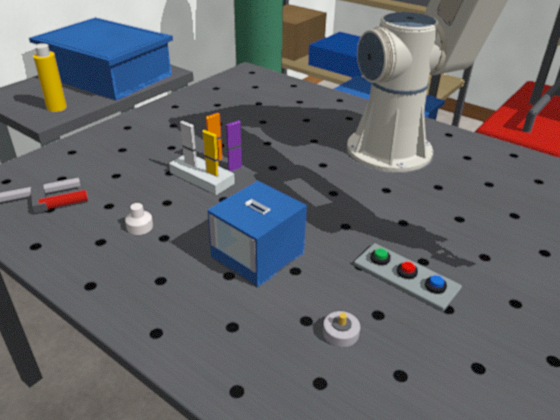

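Top view: pad left with blue (151,237), red (175,238), green (199,238); box slot (281,182); the rack at (395,240) holds yellow (~390,240) and white (~420,241); purple and orange decoys at (387,275) and (415,275). The scene view confirms this layout.

```bash
cat > h.py <<'E'
from rig import r
import cv2,numpy as np
np.set_printoptions(suppress=True,precision=3)
def ray(info,uv,z):
    K,T=np.array(info["K"]),np.array(info["extrinsics"])
    d=T[:3,:3]@np.linalg.solve(K,[uv[0],uv[1],1.]);c=T[:3,3]
    return c+d*(z-c[2])/d[2]
def proj(info,P):
    K,T=np.array(info["K"]),np.array(info["extrinsics"])
    p=K@(T[:3,:3].T@(np.array(P,float)-T[:3,3]));return p[:2]/p[2]
def blobs(im,lo,hi,roi,amin=15):
    x0,y0,x1,y1=roi
    hsv=cv2.cvtColor(im,cv2.COLOR_BGR2HSV)[y0:y1,x0:x1]
    m=cv2.inRange(hsv,lo,hi)
    out=[]
    for c in cv2.findContours(m,cv2.RETR_EXTERNAL,cv2.CHAIN_APPROX_NONE)[0]:
        if len(c)<6: continue
        k=np.zeros_like(m);cv2.drawContours(k,[c],-1,255,-1)
        ys,xs=np.nonzero(k)
        if len(xs)<amin: continue
        rr=cv2.minAreaRect(c)
        out.append((np.array([xs.mean()+x0,ys.mean()+y0]),len(xs),np.array(cv2.boxPoints(rr))+[x0,y0]))
    return out
E
python3 - <<'E'
from h import *
im=cv2.imread("pics/top0.png");i=r.camera_info("top")
for n,lo,hi in (("blue",(100,120,60),(130,255,255)),("red",(0,140,80),(8,255,255)),("green",(45,120,80),(85,255,255))):
    for c,a,b in blobs(im,lo,hi,(138,222,218,254)): print(n,c,a,ray(i,c,34)[:2])
for c,a,b in blobs(im,(100,100,60),(130,255,255),(230,140,320,225),300):
    print("box",c,a,b.round(1).tolist(),[ray(i,p,130)[:2] for p in b])
for c,a,b in blobs(im,(0,0,185),(180,60,255),(260,165,305,200),20):
    print("lip",c,a,b.round(1).tolist(),ray(i,c,133)[:2])
for c,a,b in blobs(im,(18,110,100),(34,255,255),(355,220,445,260),10): print("yel",c,a,b.round(1).tolist(),[ray(i,p,148)[:2] for p in b])
for c,a,b in blobs(im,(0,0,140),(180,60,255),(350,215,450,262),200): print("rack",c,a,b.round(1).tolist(),[ray(i,p,30)[:2] for p in b])
for c,a,b in blobs(im,(0,0,40),(180,70,165),(128,212,228,262),400): print("pad",c,a,b.round(1).tolist(),[ray(i,p,12)[:2] for p in b])
a=cv2.resize(im[160:300,240:450],None,fx=3.8,fy=3.8,interpolation=cv2.INTER_CUBIC);cv2.imwrite("pics/c1.png",a)
E
```

```text
blue [149.968 237.063] 95 [468.691 354.572]
red [174.043 237.87 ] 92 [466.501 289.396]
green [197.679 238.595] 84 [464.525 225.3  ]
box [280.067 181.528] 3352 [[250.2, 210.0], [253.8, 149.9], [309.8, 153.2], [306.3, 213.3]] [array([537.774,  77.5  ]), array([688.973,  69.24 ]), array([681.105, -71.76 ]), array([529.686, -62.277])]
lip [279.989 181.312] 186 [[270.0, 177.0], [290.0, 177.0], [290.0, 186.0], [270.0, 186.0]] [609.31    3.421]
yel [387.899 240.719] 89 [[374.0, 239.0], [402.0, 239.0], [402.0, 242.0], [374.0, 242.0]] [array([ 465.982, -226.392]), array([ 465.973, -295.296]), array([ 458.644, -295.17 ]), array([ 458.662, -226.294])]
rack [394.926 240.043] 1764 [[362.0, 227.0], [435.0, 227.0], [435.0, 253.0], [362.0, 253.0]] [array([ 496.254, -224.944]), array([ 496.33 , -427.467]), array([ 424.799, -425.899]), array([ 424.943, -224.116])]
pad [177.505 236.452] 4990 [[128.0, 212.0], [227.0, 212.0], [227.0, 261.0], [128.0, 261.0]] [array([537.821, 423.413]), array([538.096, 148.677]), array([402.067, 147.685]), array([402.352, 420.567])]
```

View pics/c1.png

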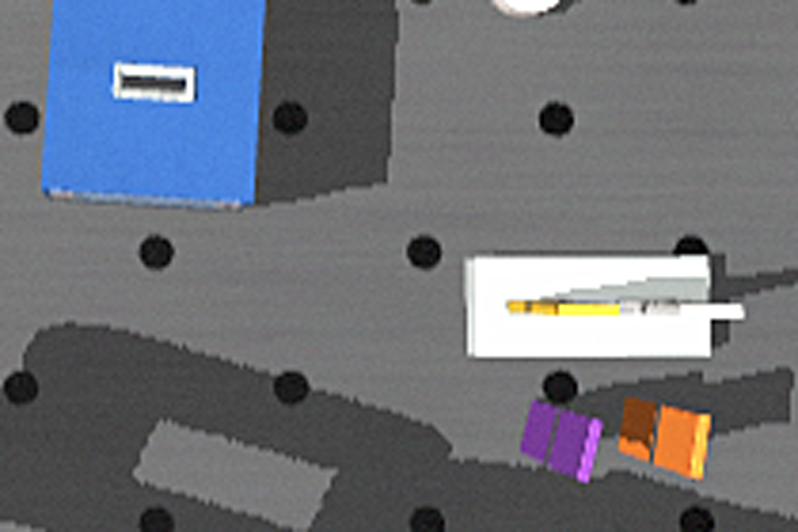

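Enlarged: yellow is left, with its bright top at u 387–403, v≈241.5; white is right of it. The slot is centred at (280,181.5). Turning the tool so that its y is along world x, with the fingers shut for pressing.

Call:
apply_moves(series="0 0 0 0 0 0.12 1;0 0 0 0 0 0.12 1;0 0 0 0 0 0.12 1;0 0 0 0 0 0.12 1;0 0 0 0 0 0.12 1;0 0 0 0 0 0.12 1;0 0 0 0 0 0.12 1;0 0 0 0 0 0.12 1;0 0 0 0 0 0.12 1;0 0 0 0 0 0.024 1", squeeze=40)

```text
clock: 0.93
eef_pos: [281.2, 557.9, 247.9]
tcp_rot: [-3.141, 0.001, 1.565]
contact_force: [-0.5, -0.7, 0.5]
opening: 0.0
```

Call:
apply_moves(series="-3.33 1.83 0 0 0 0 1;-3.33 1.83 0 0 0 0 1;-3.33 1.83 0 0 0 0 1;-3.33 1.83 0 0 0 0 1;-3.33 1.83 0 0 0 0 1;-3.33 1.83 0 0 0 0 1;-3.33 1.83 0 0 0 0 1;-3.33 1.83 0 0 0 0 1;-3.33 1.83 0 0 0 0 1;-3.3 1.83 0 0 0 0 1")

```text
clock: 1.77
eef_pos: [464.7, 223.6, 248.3]
tcp_rot: [3.142, 0.0, 1.574]
contact_force: [1.6, 0.5, -0.5]
opening: 0.002
```

```bash
python3 - <<'E'
from h import *
s=r.sense();i=r.camera_info("wrist");im=r.grab_frame("wrist");cv2.imwrite("pics/w1.png",im)
print(s["eef_pos"],s["tcp_rot"],r.tcp_to_tips)
print(i["K"],i["extrinsics"])
for n,lo,hi in (("blue",(100,120,60),(130,255,255)),("red",(0,140,80),(8,255,255)),("green",(45,120,80),(85,255,255))):
    for c,a,b in blobs(im,lo,hi,(0,0,560,420),100): print(n,c,a,ray(i,c,34)[:2])
E
```

```text
[464.724 223.612 248.295] [3.142 0.    1.574] 17.0
[[343.656   0.    282.876]
 [  0.    343.656 205.235]
 [  0.      0.      1.   ]] [[  1.      0.003   0.001 464.532]
 [  0.003  -0.959  -0.284 295.773]
 [  0.      0.284  -0.959 373.915]
 [  0.      0.      0.      1.   ]]
blue [396.027 362.37 ] 368 [600.619  -0.362]
blue [454.401 325.572] 5332 [662.902  50.951]
blue [288.454  32.872] 920 [469.458 356.396]
red [285.576 107.17 ] 748 [467.212 292.221]
green [283.068 173.684] 678 [465.032 227.969]
```

View pics/w1.png

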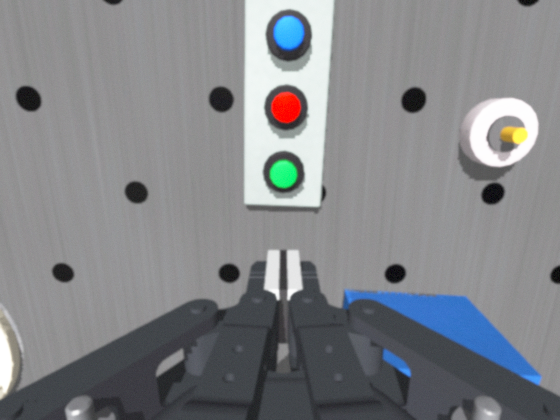

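Wrist view: keys blue (288,33), red (286,107), green (283,174) in one column, fingers shut at (283,270). Green's y is about 227 between both views.

Call:
apply_moves(series="0.31 0 2.1 0 0 0 1;0 0 2.1 0 0 0 1;0 0 2.1 0 0 0 1;0 0 2.1 0 0 0 1;0 0 2.1 0 0 0 1;0 0 2.1 0 0 0 1;0 0 2.1 0 0 0 1;0 0 2.1 0 0 0 1;0 0 1.7 0 0 0 1;0 0 0.7 0 0 0 1")

```text
clock: 2.65
eef_pos: [462.9, 228.0, 54.1]
tcp_rot: [-3.139, 0.001, 1.573]
contact_force: [-1.2, -0.4, -0.1]
opening: 0.002
```

Call:
apply_moves(series="0 0 0.1 0 0 0 1;0 0 0.2 0 0 0 1;0 0 0.2 0 0 0 1;0 0 0.2 0 0 0 1;0 0 0.1 0 0 0 1;0 0 0.1 0 0 0 1;0 0 0.1 0 0 0 1;0 0 0 0 0 0 1;0 0 0 0 0 0 1;0 0 0 0 0 0 1")

```text
clock: 3.48
eef_pos: [464.9, 228.9, 46.6]
tcp_rot: [3.14, -0.001, 1.571]
contact_force: [0.8, 1.3, 3.8]
opening: -0.003
```

Call:
apply_moves(series="-0.15 0 0.1 0 0 0 1;0 0 0.1 0 0 0 1;0 0 0.05 0 0 0 1;0 0 0.05 0 0 0 1;0 0 0 0 0 0 1;0 0 0 0 0 0 1;0 0 0 0 0 0 1;0 0 0 0 0 0 1;0 0 0 0 0 0 1;0 0 0 0 0 0 1")

```text
clock: 4.32
eef_pos: [464.8, 227.3, 44.7]
tcp_rot: [3.141, -0.001, 1.571]
contact_force: [-3.0, -0.6, 25.3]
opening: 0.004
```

Green bottomed out (25 N). Lift off and move over to blue, well above red.

Call:
apply_moves(series="0 0 -1.5 0 0 0 1;0 0 -2 0 0 0 1;0 0 -2 0 0 0 1;2.15 0.07 0 0 0 0 1;2.15 0.07 0 0 0 0 1;2.15 0.07 0 0 0 0 1;2.15 0.07 0 0 0 0 1;2.15 0.07 0 0 0 0 1;2.1 0.07 0 0 0 0 1;0 0 0 0 0 0 1")

```text
clock: 5.15
eef_pos: [468.2, 358.1, 97.8]
tcp_rot: [-3.141, -0.0, 1.572]
contact_force: [0.1, -0.4, 0.2]
opening: 0.0
```

Call:
apply_moves(series="0 0 1.5 0 0 0 1;0 0 1.5 0 0 0 1;0 0 1 0 0 0 1;0 0 0.5 0 0 0 1;0 0 0.3 0 0 0 1;0 0 0.2 0 0 0 1;0 0 0.2 0 0 0 1;0 0 0.1 0 0 0 1;0 0 0.1 0 0 0 1;0 0 0 0 0 0 1")

```text
clock: 5.98
eef_pos: [468.5, 355.3, 45.1]
tcp_rot: [-3.142, 0.0, 1.571]
contact_force: [-3.2, -3.9, 7.7]
opening: -0.003
```

Call:
apply_moves(series="0 0 0.05 0 0 0 1;0 0 0.05 0 0 0 1;0 0 0 0 0 0 1;0 0 0 0 0 0 1;0 0 -1.5 0 0 0 1;0 0 -3 0 0 0 1;0 0 -4 0 0 0 1;0 0 -4 0 0 0 1;0 0 -4 0 0 0 1;0 0 -4 0 0 0 -1")

```text
clock: 6.82
eef_pos: [468.6, 355.7, 250.7]
tcp_rot: [3.14, -0.001, 1.571]
contact_force: [0.9, 0.5, -0.7]
opening: 0.127
```

Call:
apply_moves(series="-3.5 -0.04 0 0 0 0 -1;-3.5 -0.04 0 0 0 0 -1;-3.5 -0.04 0 0 0 0 -1;-3.5 -0.04 0 0 0 0 -1;-3.5 -0.04 0 0 0 0 -1;-3.5 -0.04 0 0 0 0 -1;-3.5 -0.04 0 0 0 0 -1;-3.5 -0.04 0 0 0 0 -1;-3.5 -0.04 0 0 0 0 -1;-3.5 -0.04 0 0 0 0 -1")

```text
clock: 7.65
eef_pos: [464.7, 4.0, 248.9]
tcp_rot: [3.139, -0.0, 1.571]
contact_force: [-0.4, 0.2, 0.9]
opening: 0.999
```

Call:
apply_moves(series="-3.5 -0.04 0 0 0 0 -0.5;-3.5 -0.04 0 0 0 0 -0.5;-3.5 -0.04 0 0 0 0 -0.5;-3.5 -0.04 0 0 0 0 -0.5;-3.5 -0.04 0 0 0 0 -0.5;-3.5 -0.04 0 0 0 0 -0.5;-3.5 -0.04 0 0 0 0 -0.5;-3.5 -0.04 0 0 0 0 -0.5;-3.5 -0.04 0 0 0 0 -0.5;0 0 0 0 0 0 -0.5")

```text
clock: 8.48
eef_pos: [461.4, -315.1, 248.9]
tcp_rot: [3.139, 0.004, 1.568]
contact_force: [-0.3, -0.6, 0.9]
opening: 0.749
```

```bash
python3 - <<'E'
from h import *
r.grab_frame("wrist");r.grab_frame("wrist")
s=r.sense();i=r.camera_info("wrist");im=r.grab_frame("wrist");cv2.imwrite("pics/w2.png",im)
print(s["eef_pos"],s["tcp_rot"],s["opening"])
np.save("w2.npy",i["extrinsics"])
E
```

```text
[ 460.848 -310.742  248.375] [3.141 0.    1.568] 0.7505304328828256
```

View pics/w2.png

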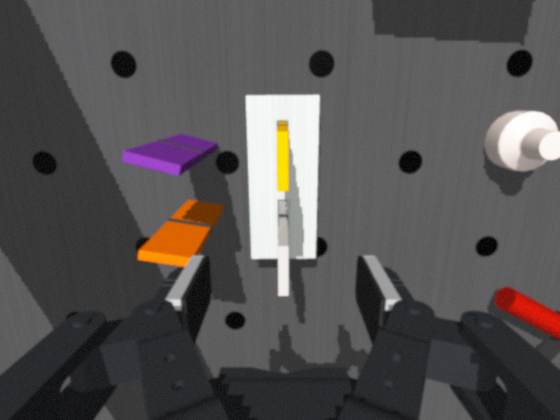

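Wrist view: yellow coupon at u 277–289, v 120–191 in the rack; white below it (283,270); orange and purple bars to the left.

```bash
python3 - <<'E'
from h import *
im=cv2.imread("pics/w2.png");i=r.camera_info("wrist");i["extrinsics"]=np.load("w2.npy")
print(i["extrinsics"][:3,3])
hsv=cv2.cvtColor(im,cv2.COLOR_BGR2HSV)
for n,lo,hi,z in (("yel",(18,110,60),(34,255,255),148),("purple",(130,80,60),(155,255,255),148),("orange",(6,150,60),(16,255,255),148)):
    for c,a,b in blobs(im,lo,hi,(100,90,340,300),60): print(n,c,a,b.round(1).tolist(),[ray(i,p,z)[:2] for p in b])
for v in (122,128,134,150,170,185,188,190,192):
    row=[u for u in range(265,300) if (18<=hsv[v,u,0]<=34 and hsv[v,u,1]>110)]
    print(v,row[:1],row[-1:],[ray(i,(u,v),148)[:2] for u in row[:1]+row[-1:]], im[v,283])
for v in (100,255):
    row=[u for u in range(235,330) if im[v,u].min()>150];print("rack",v,row[0],row[-1],ray(i,((row[0]+row[-1])/2,v),30)[:2])
col=im[90:270,255].min(1)>150;vs=np.nonzero(col)[0]+90;print([ray(i,(255,v),30)[:2] for v in(vs[0],vs[-1])])
# predicted image of coupon corners at guess
for P in ((460.5,-250,148),(460.5,-290,148),(460.5,-250,30)): print(P,proj(i,P))
E
```

```text
[ 460.995 -238.543  373.955]
yel [153.507 254.845] 71 [[139.3, 256.2], [140.2, 250.8], [169.1, 255.3], [168.3, 260.7]] [array([ 358.017, -343.44 ]), array([ 359.135, -339.244]), array([ 379.414, -342.862]), array([ 378.391, -347.093])]
yel [282.57  156.505] 796 [[277.0, 191.0], [277.0, 121.0], [288.0, 121.0], [288.0, 191.0]] [array([ 457.099, -295.586]), array([ 457.45 , -249.468]), array([ 464.483, -249.488]), array([ 464.552, -295.609])]
purple [169.527 153.704] 2453 [[119.0, 151.2], [210.6, 124.5], [221.7, 162.5], [130.1, 189.3]] [array([ 353.83 , -268.388]), array([ 414.867, -251.501]), array([ 420.675, -276.083]), array([ 357.785, -294.072])]
orange [173.529 243.67 ] 2269 [[135.5, 260.0], [142.2, 216.1], [210.5, 226.6], [203.8, 270.5]] [array([ 354.859, -346.441]), array([ 363.681, -313.212]), array([ 410.459, -321.089]), array([ 403.429, -354.962])]
orange [198.916 212.221] 874 [[171.6, 218.0], [176.7, 195.0], [223.0, 205.3], [217.9, 228.3]] [array([ 383.847, -314.663]), array([ 388.88 , -298.206]), array([ 420.012, -305.61 ]), array([ 415.562, -322.369])]
122 [279] [286] [arra
[... 260 characters left out ...]
] [array([ 457.309, -267.928]), array([ 464.51 , -267.949])] [  0 226 253]
170 [277] [288] [array([ 457.208, -281.182]), array([ 464.53 , -281.204])] [  0 228 253]
185 [278] [288] [array([ 457.805, -291.42 ]), array([ 464.546, -291.441])] [  0 225 253]
188 [278] [288] [array([ 457.79 , -293.499]), array([ 464.549, -293.519])] [  0 223 253]
190 [278] [288] [array([ 457.781, -294.891]), array([ 464.551, -294.911])] [ 67 217 248]
192 [] [] [] [218 230 233]
rack 100 245 319 [ 460.533 -235.645]
rack 255 251 315 [ 461.062 -397.349]
[array([ 434.813, -231.017]), array([ 430.424, -400.827])]
(460.5, -250, 148) [281.773 121.841]
(460.5, -290, 148) [281.991 182.93 ]
(460.5, -250, 30) [282.017 115.494]
```

Call:
apply_moves(series="1.75 0 0 0 0 0 -0.5;1.75 0 0 0 0 0 -0.5;0 0 1.6 0 0 0 -0.5;0 0 1.6 0 0 0 -0.5;0 0 1.6 0 0 0 -0.5;0 0 1.6 0 0 0 -0.5;0 0 1.6 0 0 0 -0.5;0 0 1.6 0 0 0 -0.5;0 0 1.6 0 0 0 -0.5;0 0 0.85 0 0 0 -0.5")

```text
clock: 9.47
eef_pos: [460.4, -272.7, 126.5]
tcp_rot: [-3.14, -0.001, 1.572]
contact_force: [-0.4, 0.6, 0.1]
opening: 0.745
```

Call:
apply_moves(series="0 0 0 0 0 0 -0.5;0 0 0 0 0 0 0;0 0 0 0 0 0 0.5;0 0 0 0 0 0 1;0 0 0 0 0 0 1;0 0 0 0 0 0 1;0 0 0 0 0 0 1;0 0 0 0 0 0 1;0 0 0 0 0 0 1;0 0 0 0 0 0 1", squeeze=60)

```text
clock: 10.3
eef_pos: [461.1, -274.7, 128.6]
tcp_rot: [3.141, 0.001, 1.571]
contact_force: [-1.7, 0.4, 5.4]
opening: 0.087
```

Gripped (about 8 mm opening). Lift.

Call:
apply_moves(series="0 0 -0.8 0 0 0 1;0 0 -1.5 0 0 0 1;0 0 -2 0 0 0 1;0 0 -2 0 0 0 1;0 0 -2 0 0 0 1;0 0 -2 0 0 0 1;0 0 -2 0 0 0 1;0 0 -2 0 0 0 1;0 0 -2 0 0 0 1;0 0 -1.5 0 0 0 1")

```text
clock: 11.13
eef_pos: [460.8, -274.5, 307.8]
tcp_rot: [3.141, 0.001, 1.571]
contact_force: [0.7, -0.1, -3.3]
opening: 0.084
```

```bash
python3 - <<'E'
from h import *
[r.grab_frame("wrist") for _ in range(3)]
s=r.sense();i=r.camera_info("wrist");im=r.grab_frame("wrist");cv2.imwrite("pics/w3.png",im)
print(s["eef_pos"],s["tcp_rot"],s["opening"],s["contact_force"])
np.save("w3.npy",i["extrinsics"])
E
```

```text
[ 461.095 -274.661  306.752] [3.14  0.001 1.571] 0.08555430127726431 [-0.024  0.016 -3.852]
```

View pics/w3.png

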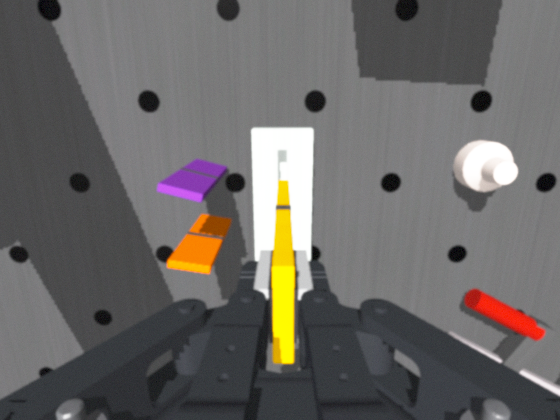

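Coupon held: its bottom edge is at (283,181), seam at (283,207); the rack slot is empty. Now move to a point where the wrist camera looks straight down on the box slot.

Call:
apply_moves(series="2 1.48 0 0 0 0 1;2 1.48 0 0 0 0 1;2 1.48 0 0 0 0 1;2 1.48 0 0 0 0 1;2 1.48 0 0 0 0 1;2 1.48 0 0 0 0 1;2 1.48 0 0 0 0 1;2 1.48 0 0 0 0 1;2 1.48 0 0 0 0 1;2 1.48 0 0 0 0 1")

```text
clock: 12.17
eef_pos: [608.6, -73.3, 303.7]
tcp_rot: [-3.138, -0.0, 1.571]
contact_force: [0.6, -0.5, -2.9]
opening: 0.082
```

```bash
python3 - <<'E'
from h import *
im3=cv2.imread("pics/w3.png");j=r.camera_info("wrist");j["extrinsics"]=np.load("w3.npy")
print("bottom edge",ray(j,(283,180.5),186.1),"seam",ray(j,(283,207),256))
[r.grab_frame("wrist") for _ in range(4)]
s=r.sense();i=r.camera_info("wrist");im=r.grab_frame("wrist")
print(s["eef_pos"],s["tcp_rot"],s["opening"],s["contact_force"])
np.save("w4.npy",i["extrinsics"]);cv2.imwrite("pics/w4full.png",im)
print("slot guess px",proj(i,(609,3,130)))
big=cv2.resize(im[30:230,180:400],None,fx=3,fy=3,interpolation=cv2.INTER_CUBIC);cv2.imwrite("pics/w4.png",big)
for c,a,b in blobs(im,(100,100,60),(130,255,255),(0,0,560,420),500):
    print("box",c,a,b.round(1).tolist(),[ray(i,p,130)[:2] for p in b])
for c,a,b in blobs(im,(0,0,170),(180,70,255),(200,60,360,150),60):
    print("lip",c,a,b.round(1).tolist(),ray(i,c,133)[:2])
E
```

```text
bottom edge [ 461.535 -256.815  186.1  ] seam [ 461.363 -255.867  256.   ]
[608.135 -73.987 303.88 ] [-3.138 -0.     1.572] 0.08544485896004181 [-0.771  0.554 -3.176]
slot guess px [284.54   97.187]
box [286.709  88.218] 32420 [[185.8, 174.6], [195.3, -5.1], [388.5, 5.1], [379.1, 184.7]] [array([521.651, -62.529]), array([540.087,  78.058]), array([689.369,  71.145]), array([693.547, -71.469])]
lip [286.175  94.065] 1872 [[270.7, 128.1], [274.4, 59.0], [301.9, 60.5], [298.2, 129.6]] [610.331   5.399]
```

View pics/w4.png

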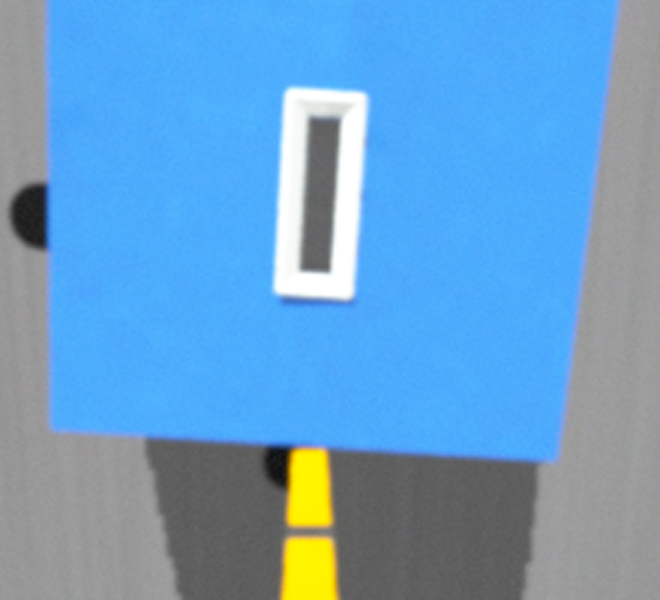

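Crop: the lip's outer corners are (285,88), (367,94), (354,300), (274,297), with the dark hole inside; slightly rotated. Coupon's bottom edge at (310,448).

```bash
python3 - <<'E'
from h import *
i=r.camera_info("wrist");i["extrinsics"]=np.load("w4.npy")
im=cv2.imread("pics/w4full.png");g=im.max(2)
x0,y0=262,50
m=(g[50:140,262:312]<120).astype(np.uint8)
n,l,st,ce=cv2.connectedComponentsWithStats(m);k=1+st[1:,4].argmax();ys,xs=np.nonzero(l==k)
rect=cv2.minAreaRect(np.c_[xs+x0,ys+y0].astype(np.float32))
print("hole",ce[k]+[x0,y0],st[k],rect,ray(i,ce[k]+[x0,y0],130),ray(i,ce[k]+[x0,y0],124))
f=lambda p:np.array(p)/3+[180,30]-.33
lip=[ray(i,f(p),134)[:2] for p in((285,88),(367,94),(354,300),(274,297))]
print("lip",lip,np.mean(lip,0))
d=(lip[0]+lip[1]-lip[2]-lip[3]);print("yaw slot y-axis from +y:",np.arctan2(-d[0],d[1]))
b=[ray(i,p,130)[:2] for p in (f((50,430)),f((557,461)))];print("front edge",b,np.arctan2(*(b[1]-b[0])[::-1]))
hol=[ray(i,f(p),130)[:2] for p in((307,117),(341,117),(330,270),(299,270))];print("hole",hol,np.mean(hol,0))
print("coupon bottom",[ray(i,f(p),303.9-120.6)[:2] for p in((290,448),(327,448))],"seam",[ray(i,f(p),303.9-50.6)[:2] for p in((287,532),(333,532))])
E
```

```text
hole [286.224  94.303] [ 19  20  12  50 419] ((286.1041564941406, 94.50726318359375), (8.630184173583984, 49.437965393066406), 3.990912914276123) [610.392   5.284 130.   ] [610.429   5.428 124.   ]
lip [array([601.061,  31.942]), array([622.853,  30.481]), array([620.111, -23.145]), array([597.665, -22.35 ])] [610.423   4.232]
yaw slot y-axis from +y: -0.056817741962104186
front edge [array([531.086, -61.105]), array([681.213, -70.208])] -0.060559704112215215
hole [array([606.883,  25.124]), array([616.099,  25.131]), array([613.387, -15.153]), array([604.639, -15.164])] [610.252   4.984]
coupon bottom [array([603.055, -54.917]), array([612.068, -54.901])] seam [array([604.001, -55.133]), array([612.215, -55.117])]
```

Call:
apply_moves(series="1.3 0.04 0 0 0 0 1;1.3 0.04 0 0 0 0 1;1.3 0.04 0 0 0 0 1;1.3 0.04 0 0 0 0 1;1.3 0.04 0 0 0 0 1;1.5 0.02 0 0 0 0 1;0 0 0 0 0 0.058 1;0 0 1.5 0 0 0 1;0 0 1.5 0 0 0 1;0 0 0.9 0 0 0 1")

```text
clock: 13.25
eef_pos: [610.5, 6.7, 265.5]
tcp_rot: [-3.14, 0.0, 1.514]
contact_force: [-0.6, 0.3, -4.1]
opening: 0.089
```

```bash
python3 - <<'E'
from h import *
[r.grab_frame("wrist") for _ in range(4)]
p=np.array([np.r_[r.sense()["eef_pos"],r.sense()["tcp_rot"]]])
s=r.sense();i=r.camera_info("wrist");im=r.grab_frame("wrist")
s2=r.sense();print(s["eef_pos"],s2["eef_pos"],s["tcp_rot"],s["opening"],s["contact_force"])
np.save("w5.npy",i["extrinsics"]);cv2.imwrite("pics/w5full.png",im)
print("slot px",proj(i,(610.35,5,130)),"lip ends",proj(i,(611.8,30,134)),proj(i,(608.9,-20,134)))
cv2.imwrite("pics/w5.png",cv2.resize(im[120:300,200:370],None,fx=3.3,fy=3.3,interpolation=cv2.INTER_CUBIC))
E
```

```text
[611.211   5.965 267.074] [611.534   5.802 267.539] [-3.142 -0.     1.513] 0.08440547082580904 [-0.005 -0.455 -3.532]
slot px [281.686 199.441] lip ends [281.634 169.166] [281.704 230.827]
```

View pics/w5.png

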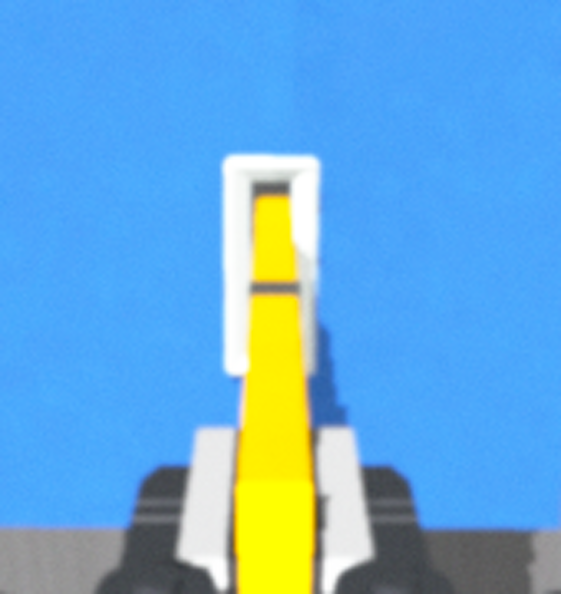

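Coupon bottom (272,193) sits centred in the lip (u 224–319) and parallel with it. Lower slowly, watching the force.

Call:
apply_moves(series="0 0 0.3 0 0 0 1;0 0 0.3 0 0 0 1;0 0 0.3 0 0 0 1;0 0 0.3 0 0 0 1;0 0 0.3 0 0 0 1;0 0 0.2 0 0 0 1;0 0 0.2 0 0 0 1;0 0 0.2 0 0 0 1;0 0 0 0 0 0 1;0 0 0 0 0 0 1")

```text
clock: 14.33
eef_pos: [611.0, 5.5, 245.7]
tcp_rot: [-3.141, 0.0, 1.513]
contact_force: [-0.1, 0.0, -2.7]
opening: 0.082
```

Call:
apply_moves(series="0 0 0.3 0 0 0 1;0 0 0.3 0 0 0 1;0 0 0.3 0 0 0 1;0 0 0.3 0 0 0 1;0 0 0.3 0 0 0 1;0 0 0.3 0 0 0 1;0 0 0.3 0 0 0 1;0 0 0.3 0 0 0 1;0 0 0.3 0 0 0 1;0 0 0 0 0 0 1")

```text
clock: 15.17
eef_pos: [610.7, 5.5, 218.0]
tcp_rot: [-3.141, 0.0, 1.513]
contact_force: [0.7, -0.2, -3.4]
opening: 0.081
```

Call:
apply_moves(series="0 0 0.4 0 0 0 1;0 0 0.4 0 0 0 1;0 0 0.4 0 0 0 1;0 0 0.4 0 0 0 1;0 0 0.4 0 0 0 1;0 0 0.4 0 0 0 1;0 0 0.4 0 0 0 1;0 0 0.4 0 0 0 1;0 0 0.4 0 0 0 1;0 0 0 0 0 0 1")

```text
clock: 16.0
eef_pos: [610.6, 5.5, 181.8]
tcp_rot: [-3.14, 0.0, 1.513]
contact_force: [0.8, -0.7, -3.1]
opening: 0.086
```

Force is still just the coupon's weight. About 24 mm more.

Call:
apply_moves(series="0 0 0.3 0 0 0 1;0 0 0.3 0 0 0 1;0 0 0.3 0 0 0 1;0 0 0.3 0 0 0 1;0 0 0.3 0 0 0 1;0 0 0.3 0 0 0 1;0 0 0.3 0 0 0 1;0 0 0.2 0 0 0 1;0 0 0.1 0 0 0 1;0 0 0 0 0 0 1")

```text
clock: 16.83
eef_pos: [610.9, 5.5, 158.5]
tcp_rot: [-3.141, 0.0, 1.513]
contact_force: [0.1, 0.6, -2.9]
opening: 0.087
```

```bash
python3 - <<'E'
from h import *
[r.grab_frame("wrist") for _ in range(3)]
print({k:v for k,v in r.sense().items() if k in("clock","eef_pos","tcp_rot","opening","contact_force","wrist_torque")})
a=r.grab_frame("scene");im=r.grab_frame("wrist")
a=cv2.resize(a[100:350,120:480],None,fx=2,fy=2,interpolation=cv2.INTER_CUBIC)[:, :500]
cv2.imwrite("pics/fin.png",cv2.resize(np.hstack([a[:500],cv2.resize(im[150:330,200:380],(500,500))]),(800,400)))
E
```

```text
{'clock': 16.9833, 'eef_pos': array([611.191,   5.537, 158.934]), 'tcp_rot': array([3.141, 0.   , 1.513]), 'contact_force': array([-0.108, -0.227, -3.466]), 'wrist_torque': array([ 0.018,  0.034, -0.005]), 'opening': 0.09000975021340321}
```

View pics/fin.png

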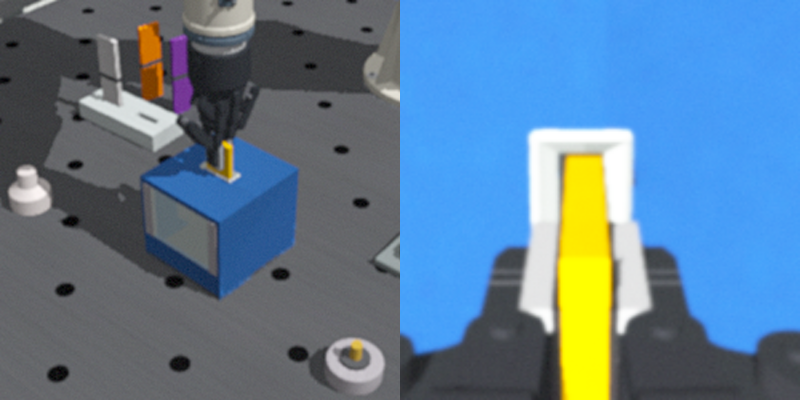

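The coupon passes through the slot in line with it, at (583,160) in the right half. Its seam is hidden below the cover, and the white coupon, nozzle and magnet foot are standing. Handing in.

```bash
python3 -c "
from rig import r
print(r.sign_off())"
```

```text
the job is handed in; nothing more can be done
None
```

I pressed and released the green key, then the blue key. I then lifted the yellow coupon out of the rack, lowered it through the slot and handed in with it still held there, at about 17 s of the 67 s allowed. No verdict was reported.

**Keys:** Green was clearly fully down, at 25 N. Blue read 7.7 N, already above the roughly 5 N needed, and I pushed it about 1 mm further before lifting. There is no direct reading of key travel, so both presses are judged from force and height. I kept well above the red key and never pressed it.

**Coupon:** The last readings put the seam about 21–22 mm below the cover's top, with the tool 0.8 mm in x and 0.5 mm in y from the measured slot middle. The slot's angle (about −0.058 rad) was matched to within about 0.001 rad. The gripper was closed to about 7.6 mm on the 8 mm coupon. The only load was about 3 N, the coupon's own weight, so it was not pressing on the box.

**Other checks:** The last picture shows the white coupon, the nozzle and the magnet foot standing, by eye at their start places; I did not measure them again. The two cameras disagreed by about 3 mm in y on the keys and 6 mm on the rack edge. I used values between the two for the keys and the wrist camera for the coupon and slot.

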